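# Check a knife's edge with the hand lens

## Robot

A 6-joint arm with a two-finger parallel gripper is mounted at the origin on a cart in front of the work surface, level with it; the furniture and walls round the work are solid. World frame = base frame: x ahead of the robot, y to its left, z up, the work surface at z = 0. Lengths are in m, angles in rad, forces in N, time in s.
With the tool pointing down it reaches from about 0.25 to 0.725 m from the base axis. Payload 9.7 kg.
Tool frame: the origin (TCP) lies at the centre of the arm's flange, where the gripper is bolted on; the fingertips stand 173 mm ahead of it and the grasp point (between the pads) lies 155 mm ahead of it (tcp_to_tips is the distance from the TCP to the fingertips, in m); y points along the fingers, z is the direction in which the jaws open and shut, and the axes are right-handed (so a half turn about y gives the same grasp; the last joint's range is limited). The gripper opens to 85 mm and grips with 20 to 120 N. Pads are 22 mm wide; open, the fingers measure 114 mm over their backs; the gripper's body (76 mm by 85 mm) begins 54 mm behind the grasp point. The pads swing forward as they close: fully open they stand 13 mm farther back than shut.
Start: joints at [1.19, 0.087, 0.176, 1.66, 0, 1.571], TCP at [0.204, 0.511, 0.405] pointing down, gripper open.
Joint ranges: [-3.13, 3.13], [-0.85, 1.81], [-1.15, 1.24], [-2.2, 2.28], [-1.44, 1.52], [-3.14, 3.14]. Speed limits (rad/s): [2.22, 2.22, 2.57, 3.14, 3.14, 3.14].

## Interface

Orientations are given as [roll, pitch, yaw] about the fixed x, y, z axes, in that order (R = Rz(yaw) Ry(pitch) Rx(roll)).
In Python, from plant import * gives the robot as it stands.
- The arm moves only by the tool play_rows, never from a script. Its argument "commands" is a list that holds one entry, the list of rows, each a list of 6 numbers: the shift along the world's x, y, z in mm, then the turn, a rotation vector about the world's x, y, z in rad. In form: [[[x, y, z, wx, wy, wz], ...]]. A call has exactly 10 rows; each row shifts and turns the commanded pose from where the row before left it; what a row does not reach is not made up. A row lasts 1/8 s, in which the tool goes at most 62.5 mm and 10.7 degrees, less where a joint would pass 70% of its speed; a pose out of reach is approached as far as the arm can. A call with a gripper value outside its range is refused whole. "claw" is the gripper's target within -1 to 1 (fully open at 1, half-way at 0, shut at -1), set as the call begins (left out, the last holds). The fingers move at their own pace and stop on an object; "squeeze" is the grip in N (left out, the last holds). Time passes only in rows, so rows that do not move let the fingers close, or fill a call up. It gives the time, the measured TCP pose, the force and the opening at its end, in the units of the state.
- get_state(): the state, without advancing time (a new reading comes with each control period).
- read_camera(name): name is "scene" or "side" or "wrist"; returns a dict with "img" (400x640x3 uint8, blue, green, red), "mtx" (3x3 intrinsics, pixels), "camera_from_world" (4x4, takes a point from world to camera coordinates). Camera axes: x right, y down, z forward; pixel columns grow to the right and rows downward; lengths in m; the calibration is good to about 2 mm. A picture is of the moment at which its call begins. There is no depth.
- hand_in(): hands the job in, once; it reports no verdict.
The state is a dict: "t": time; "joint_pos": joint angles; "dq": joint speeds; "effort": joint torques, N m; "ee_pos": TCP position; "ee_rot": TCP orientation; "force": force on the tool from outside, world axes, zero at the start; "torque": the same for the moment, N m; "width": opening from 0.0 (shut) to 1.0 (fully open).
Only numpy, scipy, OpenCV 4.12 (cv2) and the standard library are available. Lean on these libraries where they do the work, as an engineer would, in place of code of your own. Each camera call takes 0.05 s, during which the arm holds its last target. There are 200 camera calls.

## Task

Swing the aluminium edge guard of the knife vice fully upright, then take the hand lens out of its cradle by the handle and hold it level over the heel of the knife's edge, at the height of the red focal line inside the guard. Keeping it level and at that height, pass it slowly (about 3 cm a second) along the edge from the heel to the nick that the blue tape points out, and finish there: the program ends with the lens still held steady and level over the nick for me to look through, not put down. Nothing may touch the blade, nor the lens knock the vice or guard, and leave the whetstone, cup, tin and salt shaker where they stand.

Things in the scene. Friction and masses are not known exactly. Their poses are not given: they have to be found in the camera images.
- vice: beech knife vice on a dark steel plate, fixed, 104 x 215 x 72 mm. Origin: centre of its underside, below the blade; x to the back (away from the robot), y along the blade toward the knife's handle, z up. The blade stands in a slot at x = 0; jaw tops at z = 36 mm; hinge rail at x = 37 to 49 mm, up to z = 71 mm.
- knife: kitchen knife clamped edge up in the vice, fixed, black handle at the vice's +y. Origin: on the cutting edge at the heel, 62 mm above the worktop; axes as the vice's. The edge runs straight and level along -y for 130 mm, then curves down to the tip at 180 mm. Blade 2.4 mm thick; handle 18 mm thick, y = 12 to 120 mm, z = -46 to -19 mm.
- guard (a joint): hinge of the aluminium edge guard, rad: 0 shut (level, 10 mm above the edge), grows as it swings up and back, 1.57 upright at its stop; starts at 0 to 0.15. 90 g, hinge friction 0.07 N m: it stays where it is left. Plate 63 mm from hinge to free edge, 190 mm along the blade, 4 mm thick; upright, its inner face is 36 mm behind the knife's edge and the tab's end 165 mm above the worktop.
- guard_hinge (a point): middle of the guard's hinge axis, 36 mm behind the blade, 72 mm above the worktop; the axis runs along the vice's y. Fixed to the vice, axes as the vice's. (Wall cabinets overhang the back of the worktop from 0.44 m up: doors at world x = 0.60, handles out to 0.565. Draw the arm back before swinging it across.)
- guard_tab (a point): gripping point on the guard's black lifting tab, moves with the guard: 83 mm from the hinge axis, 20 mm out from the plate's free edge, 10 mm short of the tab's end. Tab 18 mm wide (along the vice's y), 8 mm thick. Pinched across its width from above, it turns between the pads as the guard swings; fingertips at most 10 mm below this point clear the plate.
- focal_line (a point): middle of the red line (3 mm wide, along the hinge) on the guard's inner face, 50 mm from the hinge axis, moves with the guard. With the guard upright it lies 122 mm above the worktop: the lens's focal height, 60 mm above the knife's edge.
- nick (a point): the nick: a dark spot 4 mm wide in the straight part of the cutting edge, 80 to 120 mm from the heel, at the height of the edge (62 mm above the worktop). A strip of blue tape 9 mm wide on the front jaw, square to the blade, lies in line with it. Axes as the vice's.
- loupe: hand lens, about 75 g: round lens in a steel ring (46 mm outside, 10 mm thick), straight handle of dark wood. Origin: centre of the lens; z is the lens's axis (up); the handle lies along -x from -38 to -128 mm, 15 mm wide (y), 14 mm high (z), flat sided, its middle line through the origin. It starts level in the cradle, the lens free beyond the cradle's end.
- loupe_grip (a point): point on the hand lens's handle, 75 mm behind the lens centre on the handle's middle line, where it balances (41 mm above the worktop at the start); axes as loupe's. To be pinched across the handle's 15 mm width.
- cradle: wooden cradle of the hand lens, fixed; origin: centre of its underside, x along the handle toward the lens. Base 100 x 56 x 8 mm; two forked posts at x = -33 and 33 mm (10 mm thick, 36 mm wide, 43 mm high, notch 19 mm wide, 9 mm deep) carry the handle's underside at 34 mm, with 56 mm free between them for the fingers. The handle lifts straight out.
- whetstone: two-layer whetstone in a black rubber holder, 215 x 78 x 34 mm, lying on the left; leave alone. Origin: centre of its underside.
- espresso_cup: white spotted espresso cup, 63 x 92 x 55 mm; leave alone. Origin: underside.
- small_tin: small blue tin, 57 mm across, 72 mm high; leave alone. Origin: centre of its underside.
- salt_shaker: glass salt shaker, 44 mm across, 90 mm high; leave alone. Origin: centre of its underside.
Things that resemble listed ones, but are neither listed nor needed, are in the scene too. Several things have the shape of the loupe; the one meant has the colours described above. Leave any yellow look-alike of the cradle alone.

How it is judged:
By the outcome, as a careful person would: the job done as asked, in the order asked, and still so for the second after the job is handed in, while the arm keeps its last pose, push and grip.
It also fails if it takes over 48 s, if anything falls off the work surface, if the arm or the gripper's body presses on something with over 40 N, if the wrist force passes 120 N, or if a joint passes its speed limit or range.

## Working session

There is one attempt and no reset: what is moved stays moved. The work goes in short steps, Python scripts to look and compute and a tool call to move; the robot and the scene stay as the last step left them, time stands still between calls to the robot, and variables do not carry over. Pictures are saved under pics/ and viewed, about 8 in all and at most 12, crops included, and the job is handed in when it is done.

Besides the shell and the picture viewer there is one more tool, called as name(argument=value, ...) on one line, values as JSON. play_rows: Moves the arm, as the interface text tells. Its arguments: {"type":"object","properties":{"commands":{"type":"array","items":{"type":"array","items":{"type":"array","items":{"type":"number"}}}},"claw":{"type":"number"},"squeeze":{"type":"number"}},"required":["commands"]}

```bash
mkdir -p pics; cat > h.py <<'E'
from plant import *
import numpy as np, cv2
def snap(n,f):
    d=read_camera(n); cv2.imwrite('pics/'+f+'.png',d['img']); np.savez('pics/'+f,**d); return d
def load(f): return dict(np.load('pics/'+f+'.npz'))
def ray(d,u,v):
    T=d['camera_from_world'];R=T[:3,:3];c=-R.T@T[:3,3]
    r=R.T@np.linalg.inv(d['mtx'])@np.array([u,v,1.]); return c,r
def onz(d,u,v,z):
    c,r=ray(d,u,v); return c+r*(z-c[2])/r[2]
def proj(d,p):
    T=d['camera_from_world'];q=d['mtx']@(T[:3,:3]@np.array(p)+T[:3,3]); return q[:2]/q[2]
E
python3 - <<'E'
from h import *
for n in ['scene','side','wrist']:
    d=snap(n,n+'0'); T=d['camera_from_world']; print(n,-T[:3,:3].T@T[:3,3],T[2,:3])
s=get_state();print({k:np.round(v,3) for k,v in s.items()})
E
```

```text
scene [ 0.10334274 -0.72826005  1.17111536] [ 0.30940459  0.57340286 -0.75860264]
side [ 0.28543147 -0.99998511  0.90495012] [ 0.18295041  0.78322227 -0.59421546]
wrist [0.13518708 0.53894637 0.37194554] [ 0.27300356 -0.11027243 -0.95567204]
{'t': np.float64(0.15), 'joint_pos': array([1.19 , 0.087, 0.175, 1.66 , 0.   , 1.571]), 'dq': array([-0.   , -0.002,  0.002,  0.002,  0.001, -0.001]), 'effort': array([ 1.0000e-03, -5.2076e+01,  4.6504e+01,  1.4000e-02,  0.0000e+00,
        0.0000e+00]), 'ee_pos': array([0.204, 0.511, 0.404]), 'ee_rot': array([-1.572,  0.   , -0.381]), 'force': array([-0.098, -0.473,  0.15 ]), 'torque': array([-0.037, -0.026, -0.06 ]), 'width': np.float64(1.003)}
```

View pics/scene0.png

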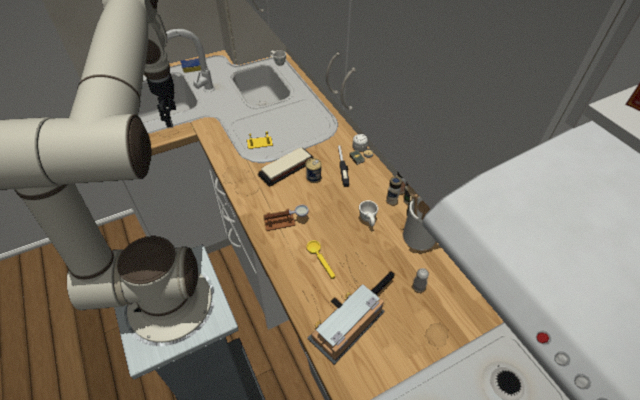

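View pics/side0.png

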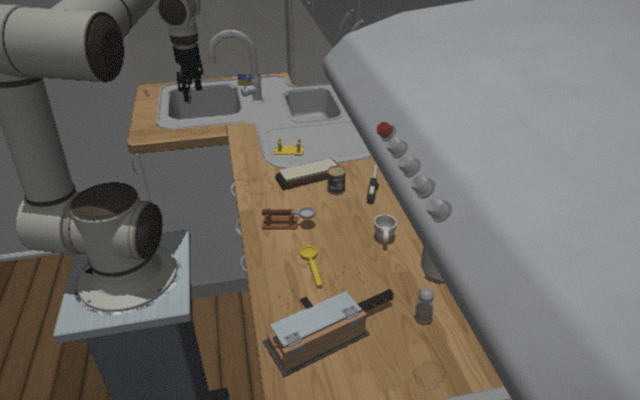

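```bash
python3 - <<'E'
from h import *
d=load('scene0');e=load('side0')
a=cv2.resize(d['img'][190:370,250:450],(800,720),interpolation=cv2.INTER_CUBIC)[:,:]
b=cv2.resize(e['img'][190:370,250:450],(800,720),interpolation=cv2.INTER_CUBIC)
cv2.imwrite('pics/c1.png',cv2.resize(a,(660,594)));cv2.imwrite('pics/c2.png',cv2.resize(b,(660,594)))
for n,u,v,z in [('lens',301,212,.041),('cr',280,221,.0),('kh',390,276,.03),('tab',335,302,.072),('vice',345,325,.072)]:
    print(n,onz(d,u,v,z))
E
```

```text
lens [0.47922918 0.09971745 0.041     ]
cr [0.41214668 0.12724215 0.        ]
kh [ 0.61214252 -0.236875    0.03      ]
tab [ 0.41187238 -0.25346761  0.072     ]
vice [ 0.40299705 -0.32451093  0.072     ]
```

View pics/c1.png

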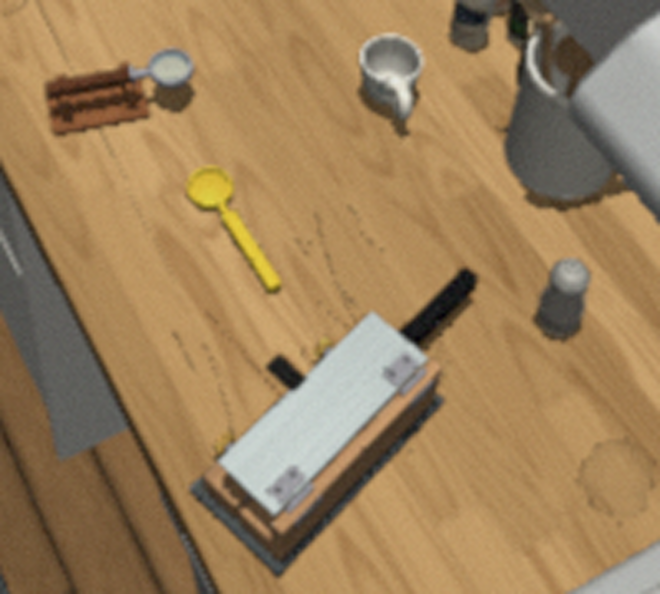

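View pics/c2.png

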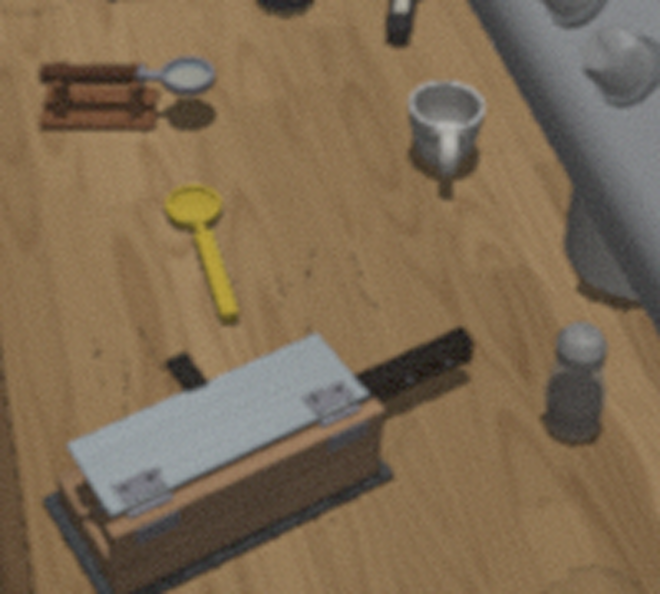

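Candidates: the loupe with brown handle, scene (285,216)/lens (301,211) in the brown cradle, is the one meant. The yellow loupe (322,257) and yellow cradle (260,141) are decoys. The guard is nearly shut, with its tab at scene (335,301) and the knife handle at (390,276).

```bash
cat >> h.py <<'E'
def tri(obs):
    A=np.zeros((3,3));b=np.zeros(3)
    for d,u,v in obs:
        c,r=ray(d,u,v);r=r/np.linalg.norm(r);P=np.eye(3)-np.outer(r,r);A+=P;b+=P@c
    return np.linalg.solve(A,b)
E
python3 - <<'E'
from h import *
d=load('scene0');e=load('side0')
pts=dict(freeH=((373,313),(317,335)),freeT=((222,463),(70,443)),hinT=((275,515),(110,512)),hinH=((428,352),(370,385)),tabend=((277,362),(178,360)),lens=((170,68),(188,76)),handend=((48,88),(42,73)),khEnd=((470,278),(467,338)))
P={}
for k,(a,b) in pts.items():
    P[k]=p=tri([(d,250+a[0]/3.3,190+a[1]/3.3),(e,250+b[0]/3.3,190+b[1]/3.3)])
    print(k,p.round(4))
v=P['freeH']-P['freeT'];w=P['hinH']-P['hinT'];print(np.arctan2(v[1],v[0]),np.arctan2(w[1],w[0]),np.linalg.norm(v),np.linalg.norm(w))
v=P['lens']-P['handend'];print('lyaw',np.arctan2(v[1],v[0]),np.linalg.norm(v))
E
```

```text
freeH [ 0.5033 -0.2482  0.0806]
freeT [ 0.326  -0.31    0.0876]
hinT [ 0.3431 -0.3654  0.085 ]
hinH [ 0.5246 -0.3021  0.0836]
tabend [ 0.4068 -0.2521  0.0834]
lens [0.4807 0.1021 0.0426]
handend [0.36   0.1343 0.0426]
khEnd [ 0.6148 -0.2413  0.0433]
0.3352677040605291 0.33580191916172186 0.1878735051515876 0.1922749228843411
lyaw -0.26093528002804917 0.12491325316139597
```

play_rows(commands=[[[20, -39, 0, 0, 0, 0.012], [20, -39, 0, 0, 0, 0.012], [20, -39, 0, 0, 0, 0.012], [20, -39, 0, 0, 0, 0.012], [20, -39, 0, 0, 0, 0.012], [20, -39, 0, 0, 0, 0.012], [20, -39, 0, 0, 0, 0.012], [20, -39, 0, 0, 0, 0.012], [20, -39, 0, 0, 0, 0.012], [20, -39, 0, 0, 0, 0.012]]], claw=1)

```text
t: 1.4
ee_pos: [0.4048, 0.1192, 0.4046]
ee_rot: [-1.571, -0.0, -0.26]
force: [1.0, 0.9, -0.4]
width: 1.002
```

```bash
python3 - <<'E'
from h import *
d=snap('wrist','w1');s=get_state();print(s['ee_pos'],s['ee_rot'],s['t'])
E
```

```text
[0.40620834 0.11635539 0.40442273] [-1.57233379e+00 -1.04561336e-03 -2.61545709e-01] 1.45
```

play_rows(commands=[[[-1, -39, 0, 0, 0, -0.0975], [-1, -39, 0, 0, 0, -0.0975], [-1, -39, 0, 0, 0, -0.0975], [-1, -39, 0, 0, 0, -0.0975], [-1, -39, 0, 0, 0, -0.0975], [-1, -39, 0, 0, 0, -0.0975], [-1, -39, 0, 0, 0, -0.0975], [-1, -39, 0, 0, 0, -0.0975], [-1, -39, 0, 0, 0, -0.0975], [-1, -24, 0, 0, 0, -0.0975]]])

```text
t: 2.7
ee_pos: [0.3942, -0.256, 0.4043]
ee_rot: [-1.571, 0.0, -1.24]
force: [0.9, 1.2, 0.6]
width: 1.0
```

```bash
python3 - <<'E'
from h import *
d=snap('wrist','w2');s=get_state();print(s['ee_pos'],s['ee_rot'],s['t'])
a=load('w1')['img'];b=d['img'];cv2.imwrite('pics/w12.png',cv2.resize(np.vstack([a,b]),(480,600)))
for n in ['w1','w2']: cv2.imwrite('pics/%sb.png'%n,load(n)['img'])
E
```

```text
[ 0.39420533 -0.25744179  0.40395952] [-1.57178448e+00 -2.15135679e-04 -1.24556945e+00] 2.75
```

View pics/w1b.png

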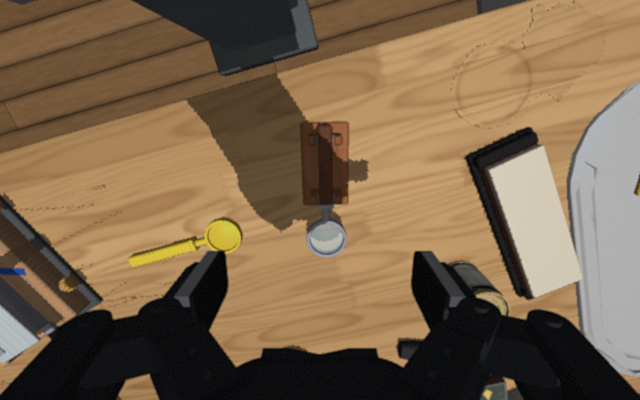

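View pics/w2b.png

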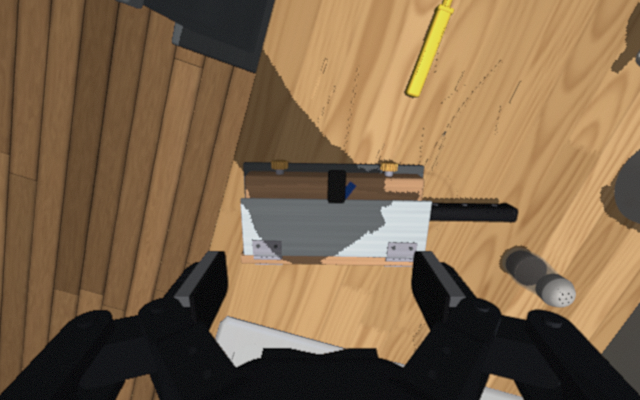

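```bash
python3 - <<'E'
from h import *
d=load('w1');l=onz(d,326,238,.046);h=onz(d,325.5,150,.048)
# ring edge at top z 46mm approx
v=l-h;y=np.arctan2(v[1],v[0]);print('lens',l,'yaw',y)
for nm,uv in [('handle back',(325,123)),('cradle c',(326,165))]: print(nm,onz(d,*uv,.045))
lg=l[:2]-0.075*np.array([np.cos(y),np.sin(y)]);print('grip',lg)
d=load('w2')
a=onz(d,241,199,.08);b=onz(d,432,202,.08);v=b-a;print('free',a,b,np.linalg.norm(v),np.arctan2(v[1],v[0]))
for z in(.074,.08,.086):
    print(z,'free',(onz(d,241,199,z)+onz(d,432,202,z))/2,np.linalg.norm(onz(d,241,199,z)-onz(d,432,202,z)),'tabend',onz(d,337,170.5,z))
a=onz(d,243,263,.071);b=onz(d,430,264,.071);print('rail back mid',(a+b)/2,'tape',onz(d,349,190,.036))
a=onz(d,242,256,.072);print('rail corner',a)
a=onz(d,245,163,.004);b=onz(d,422,165,.004);print('plate front',(a+b)/2,b-a,np.linalg.norm(b-a))
print('kh end',onz(d,517,207,.043))
E
```

```text
lens [0.48083811 0.10763279 0.046     ] yaw -0.24771590812392283
handle back [0.35769144 0.13848159 0.045     ]
cradle c [0.39987854 0.12860972 0.045     ]
grip [0.40812748 0.12602205]
free [ 0.32878116 -0.29784029  0.08      ] [ 0.50571896 -0.24024009  0.08      ] 0.18607731491765914 0.3147195458149674
0.074 free [ 0.4182168  -0.27077485  0.074     ] 0.18989806798874076 tabend [ 0.40816508 -0.24202047  0.074     ]
0.08 free [ 0.41725006 -0.26904019  0.08      ] 0.18607731491765914 tabend [ 0.40740058 -0.24086435  0.08      ]
0.086 free [ 0.41628332 -0.26730553  0.086     ] 0.18225656184657743 tabend [ 0.40663608 -0.23970823  0.086     ]
rail back mid [ 0.44274826 -0.33831759  0.071     ] tape [ 0.43312471 -0.26578719  0.036     ]
rail corner [ 0.3448846  -0.36197185  0.072     ]
plate front [ 0.41057972 -0.24942748  0.004     ] [0.19911714 0.06593703 0.        ] 0.20975063399344282
kh end [ 0.61411777 -0.22206367  0.043     ]
```

play_rows(commands=[[[4, 1, -20, 0, 0, 0], [4, 1, -20, 0, 0, 0], [4, 1, -20, 0, 0, 0], [4, 1, -20, 0, 0, 0], [0, 0, -20, 0, 0, 0], [0, 0, -10, 0, 0, 0], [0, 0, 0, 0, 0, 0], [0, 0, 0, 0, 0, 0], [0, 0, 0, 0, 0, 0], [0, 0, 0, 0, 0, 0]]])

```text
t: 4.0
ee_pos: [0.4105, -0.2505, 0.2951]
ee_rot: [-1.57, -0.001, -1.236]
force: [-0.6, 0.6, 0.3]
width: 1.002
```

```bash
python3 - <<'E'
from h import *
s=get_state();print(s['ee_pos'],s['ee_rot'],s['t'])
d=snap('wrist','w3');e=snap('scene','s3')
s=get_state();print(s['ee_pos'],s['ee_rot'],s['t'])
cv2.imwrite('pics/w3b.png',np.vstack([d['img'][:300],cv2.resize(e['img'][250:360,230:470],(640,293),interpolation=cv2.INTER_CUBIC)]))
E
```

```text
[ 0.41048788 -0.25046968  0.2951416 ] [-1.57034757e+00 -5.30056476e-04 -1.23583066e+00] 4.0
[ 0.41044479 -0.2504394   0.29491257] [-1.57057459e+00 -2.67702348e-04 -1.23582626e+00] 4.1
```

View pics/w3b.png

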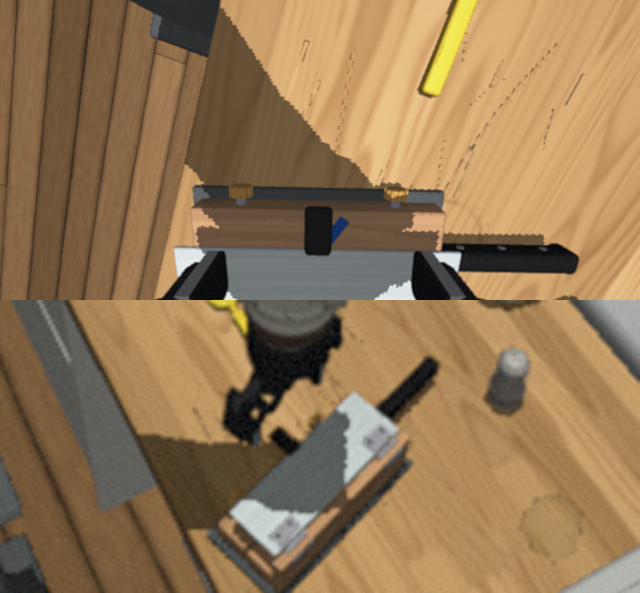

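```bash
python3 - <<'E'
from h import *
d=load('w3')
for z in (.074,.078,.084):
    a=onz(d,305,230,z);b=onz(d,331.5,230,z);f=onz(d,175,247,z);g=onz(d,461,251,z);v=g-f
    print(z,'end',onz(d,318,207,z)[:2],'w',np.linalg.norm(a-b),'freemid',(f+g)[:2]/2,np.linalg.norm(v),np.arctan2(v[1],v[0]))
f=onz(d,192,187,.004);g=onz(d,443,192,.004);v=g-f;print('plate',(f+g)/2,np.linalg.norm(v),np.arctan2(v[1],v[0]))
f=onz(d,192,203,.036);g=onz(d,442,207,.036);v=g-f;print('jawfront?',(f+g)/2,np.linalg.norm(v),np.arctan2(v[1],v[0]))
E
```

```text
0.074 end [ 0.40746923 -0.24178447] w 0.01719357610948326 freemid [ 0.4173615  -0.26949049] 0.18921930227529937 0.3197335478373024
0.078 end [ 0.40701944 -0.24045958] w 0.016829669873832144 freemid [ 0.41670234 -0.26757919] 0.18521442955044687 0.31973354783730207
0.084 end [ 0.40634476 -0.23847223] w 0.016283810520355362 freemid [ 0.4157136  -0.26471224] 0.17920712046316803 0.31973354783730235
plate [ 0.41003303 -0.2500688   0.004     ] 0.21442868026309223 0.31468180143696894
jawfront? [ 0.41071407 -0.25302918  0.036     ] 0.19003328253248 0.31844843443288073
```

play_rows(commands=[[[0, -1, -15, 0, 0, -0.008], [0, 0, -15, 0, 0, -0.008], [0, 0, -15, 0, 0, 0], [0, 0, -10, 0, 0, 0], [0, 0, -3, 0, 0, 0], [0, 0, 0, 0, 0, 0], [0, 0, 0, 0, 0, 0], [0, 0, 0, 0, 0, 0], [0, 0, 0, 0, 0, 0], [0, 0, 0, 0, 0, 0]]], claw=0.2)

```text
t: 5.35
ee_pos: [0.4104, -0.2514, 0.2368]
ee_rot: [-1.571, -0.0, -1.252]
force: [-0.2, -0.6, -0.3]
width: 0.601
```

play_rows(commands=[[[0, 0, 0, 0, 0, 0], [0, 0, 0, 0, 0, 0], [0, 0, 0, 0, 0, 0], [0, 0, 0, 0, 0, 0], [0, 0, 0, 0, 0, 0], [0, 0, 0, 0, 0, 0], [0, 0, 0, 0, 0, 0], [0, 0, 0, 0, 0, 0], [0, 0, 0, 0, 0, 0], [0, 0, 0, 0, 0, 0]]], claw=-1, squeeze=30)

```text
t: 6.6
ee_pos: [0.4103, -0.2514, 0.2366]
ee_rot: [-1.571, 0.0, -1.252]
force: [-4.8, -2.3, 1.1]
width: 0.197
```

play_rows(commands=[[[0.1, -0.2, 6.5, 0, 0, 0], [0.2, -0.7, 6.5, 0, 0, 0], [0.4, -1.2, 6.4, 0, 0, 0], [0.6, -1.7, 6.3, 0, 0, 0], [0.7, -2.2, 6.1, 0, 0, 0], [0.9, -2.6, 5.9, 0, 0, 0], [1.0, -3.0, 5.7, 0, 0, 0], [1.1, -3.4, 5.4, 0, 0, 0], [1.3, -3.8, 5.1, 0, 0, 0], [1.4, -4.2, 4.8, 0, 0, 0]]])

```text
t: 7.85
ee_pos: [0.4179, -0.2745, 0.2948]
ee_rot: [-1.572, 0.001, -1.252]
force: [-2.9, -3.8, -7.8]
width: 0.204
```

play_rows(commands=[[[1.5, -4.5, 4.4, 0, 0, 0], [1.6, -4.8, 4.0, 0, 0, 0], [1.7, -5.2, 3.6, 0, 0, 0], [1.8, -5.4, 3.2, 0, 0, 0], [1.9, -5.6, 2.7, 0, 0, 0], [1.9, -5.8, 2.3, 0, 0, 0], [2.0, -6.0, 1.8, 0, 0, 0], [2.0, -6.1, 1.3, 0, 0, 0], [2.0, -6.1, 0.8, 0, 0, 0], [2.0, -6.2, 0.3, 0, 0, 0]]])

```text
t: 9.1
ee_pos: [0.4361, -0.33, 0.3199]
ee_rot: [-1.572, 0.002, -1.252]
force: [-7.7, 1.1, 0.5]
width: 0.2
```

play_rows(commands=[[[0.6, -2, 0, 0, 0, 0], [0.6, -2, 0, 0, 0, 0], [0, 0, 0, 0, 0, 0], [0, 0, 0, 0, 0, 0], [0, 0, 0, 0, 0, 0], [0, 0, 0, 0, 0, 0], [0, 0, 0, 0, 0, 0], [0, 0, 0, 0, 0, 0], [0, 0, 0, 0, 0, 0], [0, 0, 0, 0, 0, 0]]])

```text
t: 10.35
ee_pos: [0.4373, -0.334, 0.3199]
ee_rot: [-1.572, 0.001, -1.252]
force: [-7.5, -0.2, -0.6]
width: 0.202
```

play_rows(commands=[[[0.6, -2, 0, 0, 0, 0], [0.6, -2, 0, 0, 0, 0], [0.3, -1, 0, 0, 0, 0], [0, 0, 0, 0, 0, 0], [0, 0, 0, 0, 0, 0], [0, 0, 0, 0, 0, 0], [0, 0, 0, 0, 0, 0], [0, 0, 0, 0, 0, 0], [0, 0, 0, 0, 0, 0], [0, 0, 0, 0, 0, 0]]])

```text
t: 11.6
ee_pos: [0.4389, -0.3389, 0.3198]
ee_rot: [-1.572, 0.001, -1.252]
force: [-7.3, -0.2, -1.6]
width: 0.204
```

```bash
python3 - <<'E'
from h import *
d=snap('scene','s4');e=snap('side','e4')
a=cv2.resize(d['img'][230:370,270:450],(760,591),interpolation=cv2.INTER_CUBIC)
b=cv2.resize(e['img'][230:380,250:430],(700,583),interpolation=cv2.INTER_CUBIC)
cv2.imwrite('pics/s4b.png',cv2.resize(np.hstack([a[:583],b]),(800,320)))
E
```

```text
(no output)
```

View pics/s4b.png

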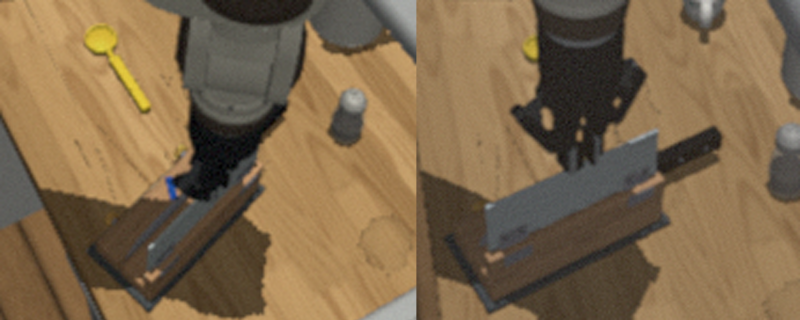

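```bash
python3 - <<'E'
from h import *
d=load('s4');e=load('e4')
x=np.array([.3136,-.9496]);y=np.array([.9496,.3136]);H=np.array([.4372,-.3297])
for n,u,v in [('TR',364,292.3),('TL',283.3,327)]:
    p=onz(e,u,v,.135);print(n,p,'vice x,y rel hinge',(p[:2]-H)@x,(p[:2]-H)@y)
p=tri([(e,283.3,327),(d,334.8,337)]);print(p,(p[:2]-H)@x,(p[:2]-H)@y)
print(get_state()['force'])
cv2.imwrite('pics/e4c.png',cv2.resize(e['img'][280:380,260:380],(720,600),interpolation=cv2.INTER_CUBIC))
E
```

```text
TR [ 0.52278598 -0.3095442   0.135     ] vice x,y rel hinge 0.007699811295845058 0.08759330540953912
TL [ 0.3445151 -0.3626354  0.135    ] vice x,y rel hinge 0.002209471912137912 -0.09834212387920298
[ 0.34554298 -0.36509362  0.13895318] 0.004866141855391611 -0.09813694636678172
[-6.74477351  0.99765027 -1.80306359]
```

View pics/e4c.png

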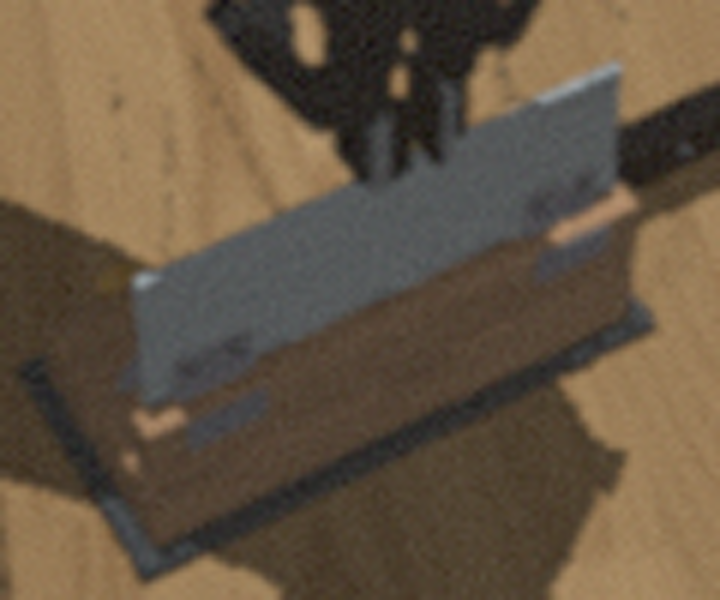

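play_rows(commands=[[[0.6, -2, 0, 0, 0, 0], [0.6, -2, 0, 0, 0, 0], [0, 0, 0, 0, 0, 0], [0, 0, 0, 0, 0, 0], [0, 0, 0, 0, 0, 0], [0, 0, 0, 0, 0, 0], [0, 0, 0, 0, 0, 0], [0, 0, 0, 0, 0, 0], [0, 0, 0, 0, 0, 0], [0, 0, 0, 0, 0, 0]]])

```text
t: 12.95
ee_pos: [0.4396, -0.3413, 0.3196]
ee_rot: [-1.572, 0.007, -1.251]
force: [-10.7, 14.4, 3.4]
width: 0.199
```

play_rows(commands=[[[0, 0, 0, 0, 0, 0], [0, 0, 0, 0, 0, 0], [0, 0, 0, 0, 0, 0], [0, 0, 0, 0, 0, 0], [0, 0, 10, 0, 0, 0], [0, 0, 20, 0, 0, 0], [-3, 8, 25, 0, 0, 0], [-6, 20, 25, 0, 0, 0], [-6, 20, 0, 0, 0, 0], [-6, 20, 0, 0, 0, 0]]], claw=0.2)

```text
t: 14.2
ee_pos: [0.4192, -0.2745, 0.4009]
ee_rot: [-1.57, -0.001, -1.252]
force: [-0.2, -0.5, -0.0]
width: 0.596
```

play_rows(commands=[[[-6, 20, 0, 0, 0, 0], [-3, 10, 0, 0, 0, 0], [0, 0, 0, 0, 0, 0], [0, 0, 0, 0, 0, 0], [0, 0, 0, 0, 0, 0], [0, 0, 0, 0, 0, 0], [0, 0, 0, 0, 0, 0], [0, 0, 0, 0, 0, 0], [0, 0, 0, 0, 0, 0], [0, 0, 0, 0, 0, 0]]], claw=1)

```text
t: 15.45
ee_pos: [0.4104, -0.2451, 0.3998]
ee_rot: [-1.571, -0.0, -1.252]
force: [-0.6, 0.0, 0.3]
width: 1.001
```

```bash
python3 - <<'E'
from h import *
s=get_state();print(s['ee_pos'],s['ee_rot'],s['t'])
d=snap('wrist','w5');snap('scene','s5');snap('side','e5')
cv2.imwrite('pics/w5b.png',d['img'])
E
```

```text
[ 0.41041607 -0.24509422  0.39979107] [-1.57077892e+00 -3.19246458e-05 -1.25175181e+00] 15.45
```

View pics/w5b.png

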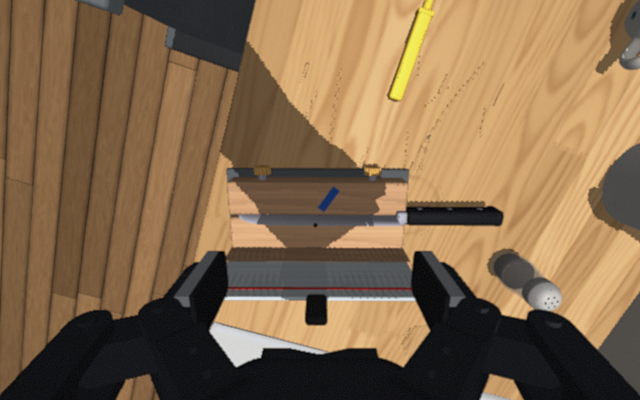

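```bash
python3 - <<'E'
from h import *
d=load('w5');g=d['img'].astype(int).sum(2)//3
for r in range(210,232): print(r,g[r,306:326:1], '|',g[r,[260,340,380,400,405]])
hsv=cv2.cvtColor(d['img'],cv2.COLOR_BGR2HSV)
m=cv2.inRange(hsv,(105,120,30),(130,255,255));m[:,:300]=0;m[:,360:]=0;m[:180]=0;m[230:]=0
ys,xs=np.nonzero(m);print('tape',xs.min(),xs.max(),ys.min(),ys.max(),[(r,xs[ys==r].mean().round(1)) for r in np.unique(ys)][::4])
m=cv2.inRange(hsv,(0,120,60),(8,255,255))|cv2.inRange(hsv,(172,120,60),(180,255,255));m[:270]=0;m[310:]=0
ys,xs=np.nonzero(m[:,220:420]);print('red',xs.min()+220,xs.max()+220,ys.min(),ys.max())
E
```

```text
210 [83 83 85 83 85 86 84 84 85 87 85 83 84 84 81 78 68 60 63 75] | [ 80  85 163 142 105]
211 [86 86 87 87 84 87 86 88 85 86 87 86 86 86 87 83 80 74 74 85] | [ 80  86 166  95  74]
212 [83 85 83 84 84 85 84 84 83 83 86 85 84 84 84 85 85 82 84 84] | [ 80  85 165 109 106]
213 [77 75 79 78 77 80 78 78 79 79 79 78 78 79 81 80 80 79 78 82] | [ 86  81 155 161 150]
214 [68 69 70 69 70 70 71 71 71 70 72 72 69 66 67 71 69 71 70 69] | [ 94  73 135 188 177]
215 [69 68 67 70 68 67 68 67 67 69 67 68 64 61 62 65 66 67 67 67] | [ 88  68  95 198 187]
216 [72 71 70 71 70 71 70 70 69 69 69 66 68 69 66 70 68 69 69 70] | [ 82  67  74 194 188]
217 [71 73 71 71 71 71 71 72 71 72 69 72 70 71 69 69 69 69 69 70] | [ 81  68  75 195 187]
218 [73 73 73 74 70 72 74 70 72 71 73 73 70 71 71 72 74 70 69 71] | [ 78  69  73 198 184]
219 [75 76 76 76 74 76 74 75 74 75 73 74 75 74 75 74 73 74 72 73] | [ 80  70  76 200 178]
220 [78 81 78 81 80 79 78 78 78 77 79 78 77 76 78 76 75 77 76 76] | [ 85  75  81 196 178]
221 [82 82 80 80 82 81 81 81 80 80 81 81 81 81 80 80 81 79 79 80] | [ 86  78  97 194 176]
222 [82 83 83 85 84 
[... 437 characters left out ...]
 91 92 92 93 92 92 84 73 65 75 88 94 94 92 93 92 93 92 93] | [181  90 180 183 166]
228 [89 91 88 87 88 90 89 90 89 87 89 92 90 89 90 91 89 90 91 90] | [178  90 178 182 165]
229 [90 89 89 89 89 89 91 88 91 88 90 89 89 89 89 89 90 89 90 88] | [177  91 179 183 164]
230 [91 88 90 90 90 90 90 90 90 90 93 90 91 92 90 91 91 89 89 90] | [177  93 187 186 164]
231 [91 92 92 91 91 92 91 91 91 89 92 92 91 90 91 91 93 92 91 91] | [177  93 187 187 161]
tape 319 338 188 210 [(np.int64(188), np.float64(333.0)), (np.int64(192), np.float64(333.0)), (np.int64(196), np.float64(330.5)), (np.int64(200), np.float64(327.5)), (np.int64(204), np.float64(324.5)), (np.int64(208), np.float64(322.5))]
red 228 411 287 289
```

```bash
python3 - <<'E'
from h import *
d=load('w5');g=d['img'].astype(int).sum(2)//3
N=onz(d,315,224.8,.062);print('nick',N)
yaw=0.319
A=onz(d,228,288,.122);B=onz(d,411,288,.122);v=B-A;print('red',(A+B)/2,np.linalg.norm(v),np.arctan2(v[1],v[0]))
y=np.array([np.cos(yaw),np.sin(yaw)]);x=np.array([y[1],-y[0]])
rel=lambda p:np.round([(p[:2]-N[:2])@x*1000,(p[:2]-N[:2])@y*1000],1)
print('red rel',rel((A+B)/2))
print('tape ends',rel(onz(d,335,189,.036)),rel(onz(d,321,209,.036)))
print('khandle end/start',rel(onz(d,502,215,.043)),rel(onz(d,408,213,.043)))
print('jaw',rel(onz(d,228,180,.036)),rel(onz(d,407,180,.036)))
print('base plate',rel(onz(d,227,168,.004)),rel(onz(d,408,172,.004)))
for c in range(385,420): print(c,g[[206,210,214,217,220,223,225],c], rel(onz(d,c,224,.062))[1])
for n in 's5','e5':
    dd=load(n);print(n,proj(dd,N),proj(dd,N+np.r_[y*.1,0]))
# other dark spots along edge
row=[g[int(round(224.8+(c-315)*0.0)),c] for c in range(235,400)];print(row)
E
```

```text
nick [ 0.42302227 -0.29472877  0.062     ]
red [ 0.43879212 -0.32762138  0.122     ] 0.16392026922236608 0.3193457053858964
red rel [36.2  4.7]
tape ends [-31.4  21.6] [-8.2  6.4]
khandle end/start [ -3.8 205.2] [ -6.1 101.7]
jaw [-41.5 -94.5] [-41.6  99.5]
base plate [ -47.8 -103.9] [-43.2 109.1]
385 [170 165 132  73  77 134 174] 73.0
386 [172 164 131  73  78 136 176] 74.1
387 [171 167 133  73  79 133 175] 75.1
388 [170 165 132  72  78 135 175] 76.1
389 [170 166 134  73  77 134 173] 77.2
390 [171 164 133  72  77 134 175] 78.2
391 [169 165 133  72  78 133 174] 79.3
392 [171 166 134  73  75 134 176] 80.3
393 [170 166 135  72  76 132 172] 81.4
394 [170 167 131  72  76 134 173] 82.4
395 [169 166 111  70  75 134 172] 83.4
396 [169 157  87  89  78 131 173] 84.5
397 [169 144 115 124  98 130 172] 85.5
398 [169 142 156 147 147 133 172] 86.6
399 [169 142 178 164 189 153 171] 87.6
400 [169 142 188 195 196 174 171] 88.7
401 [169 141 186 197 196 180 164] 89.7
402 [170 142 183 196 191 178 157] 90.8
403 [170 143 182 196 188 172 144] 91.8
404 [166 136 180 196 188 154 151] 92.8
405 [137 105 177 187 
[... 2375 characters left out ...]
p.int64(90), np.int64(91), np.int64(96), np.int64(102), np.int64(113), np.int64(116), np.int64(111), np.int64(113), np.int64(113), np.int64(112), np.int64(113), np.int64(111), np.int64(117), np.int64(143), np.int64(170), np.int64(158), np.int64(121), np.int64(111), np.int64(111), np.int64(115), np.int64(134), np.int64(164), np.int64(177), np.int64(177), np.int64(176), np.int64(176), np.int64(177), np.int64(176), np.int64(177), np.int64(176), np.int64(174), np.int64(174), np.int64(174), np.int64(176), np.int64(175), np.int64(175), np.int64(173), np.int64(175), np.int64(174), np.int64(176), np.int64(172), np.int64(173), np.int64(172), np.int64(173), np.int64(172), np.int64(172), np.int64(171)]
```

play_rows(commands=[[[-0.5, 36.5, 0, 0, 0, 0.1], [-0.5, 36.5, 0, 0, 0, 0.1], [-0.5, 36.5, 0, 0, 0, 0.1], [-0.5, 36.5, 0, 0, 0, 0.1], [-0.5, 36.5, 0, 0, 0, 0.1], [-0.5, 36.5, 0, 0, 0, 0.1], [-0.5, 36.5, 0, 0, 0, 0.1], [-0.5, 36.5, 0, 0, 0, 0.1], [-0.5, 36.5, 0, 0, 0, 0.1], [0, 36.5, 0, 0, 0, 0.1]]])

```text
t: 16.85
ee_pos: [0.4057, 0.1211, 0.3999]
ee_rot: [-1.571, -0.0, -0.248]
force: [0.7, -0.0, 0.7]
width: 1.0
```

play_rows(commands=[[[0, 0, -15, 0, 0, 0], [0, 0, -25, 0, 0, 0], [0, 0, -30, 0, 0, 0], [0, 0, -20, 0, 0, 0], [0, 0, -10, 0, 0, 0], [0, 0, 0, 0, 0, 0], [0, 0, 0, 0, 0, 0], [0, 0, 0, 0, 0, 0], [0, 0, 0, 0, 0, 0], [0, 0, 0, 0, 0, 0]]])

```text
t: 18.1
ee_pos: [0.406, 0.12, 0.3]
ee_rot: [-1.571, -0.0, -0.252]
force: [0.0, 0.8, -0.6]
width: 0.997
```

```bash
python3 - <<'E'
from h import *
s=get_state();print(s['ee_pos'],s['ee_rot'],s['t'])
d=snap('wrist','w6');e=snap('scene','s6');f=snap('side','e6')
top=d['img'][60:360,150:490]
r=cv2.resize(e['img'][270:350,300:420],(400,267),interpolation=cv2.INTER_CUBIC)
r2=cv2.resize(f['img'][270:370,260:400],(400,286),interpolation=cv2.INTER_CUBIC)
R=np.vstack([r,r2,np.zeros((47,400,3),np.uint8)])[:600]
L=cv2.resize(top,(400,353));L=np.vstack([L,np.zeros((247,400,3),np.uint8)])
cv2.imwrite('pics/w6b.png',np.hstack([L,R]))
E
```

```text
[0.40595012 0.11995218 0.29995518] [-1.57068990e+00 -2.46303365e-04 -2.51678533e-01] 18.1
```

View pics/w6b.png

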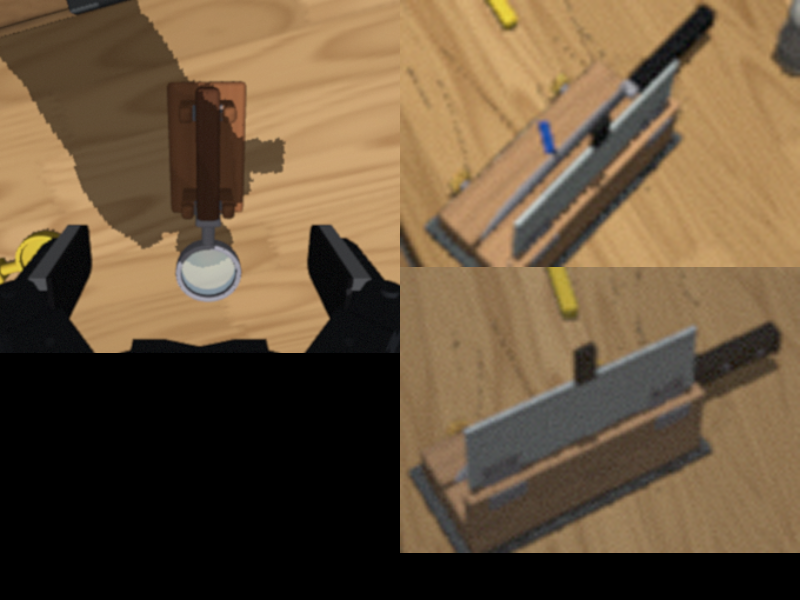

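```bash
python3 - <<'E'
from h import *
d=load('w6');f=lambda a,b:(150+a/1.1765,60+b/1.1765)
l=onz(d,*f(209,271),.044);h1=onz(d,*f(207.5,92),.048);h2=onz(d,*f(208,218),.048)
print('lens',l,'hback',h1,'hfront',h2)
for a in (h1,):
    v=l-a;print(np.arctan2(v[1],v[0]),np.linalg.norm(v[:2]))
v=h2-h1;y=np.arctan2(v[1],v[0]);print(y)
c=[onz(d,*f(*p),.008) for p in [(167,82),(246,82),(167,213),(247,213)]];print('cradle c',np.mean(c,0));v=c[2]-c[0];print(np.arctan2(v[1],v[0]),np.linalg.norm(v),np.linalg.norm(c[1]-c[0]))
v=l-h1;y=np.arctan2(v[1],v[0]);print('grip',l[:2]-.075*np.array([np.cos(y),np.sin(y)]))
E
```

```text
lens [0.48124615 0.10846249 0.044     ] hback [0.36072997 0.13733825 0.048     ] hfront [0.43977647 0.1179702  0.048     ]
-0.23516741447870002 0.1239272308009201
-0.24028706301309405
cradle c [0.40681697 0.12619575 0.008     ]
-0.276429453605408 0.09882355961339459 0.05438178278547087
grip [0.40831049 0.12593792]
```

play_rows(commands=[[[1, 2.5, -10, 0, 0, 0], [1, 2, -20, 0, 0, 0], [0, 0, -25, 0, 0, 0], [0, 0, -25, 0, 0, 0], [0, 0, -15, 0, 0, 0], [0, 0, -7, 0, 0, 0], [0, 0, -2, 0, 0, 0], [0, 0, 0, 0, 0, 0], [0, 0, 0, 0, 0, 0], [0, 0, 0, 0, 0, 0]]], claw=0.2)

```text
t: 19.5
ee_pos: [0.408, 0.1244, 0.1962]
ee_rot: [-1.57, -0.001, -0.252]
force: [0.7, 0.2, 0.6]
width: 0.598
```

play_rows(commands=[[[0, 0, 0, 0, 0, 0], [0, 0, 0, 0, 0, 0], [0, 0, 0, 0, 0, 0], [0, 0, 0, 0, 0, 0], [0, 0, 0, 0, 0, 0], [0, 0, 0, 0, 0, 0], [0, 0, 0, 0, 0, 0], [0, 0, 0, 0, 0, 0], [0, 0, 0, 0, 0, 0], [0, 0, 0, 0, 0, 0]]], claw=-1, squeeze=50)

```text
t: 20.75
ee_pos: [0.408, 0.1244, 0.196]
ee_rot: [-1.571, -0.0, -0.252]
force: [0.1, -0.2, 6.2]
width: 0.168
```

play_rows(commands=[[[0, 0, 10, 0, 0, 0], [0, 0, 25, 0, 0, 0], [0, 0, 25, 0, 0, 0], [0, 0, 21, 0, 0, 0], [2, -10, 0, 0, 0, -0.05], [4, -20, 0, 0, 0, -0.07], [4, -20, 0, 0, 0, -0.08], [4, -20, 0, 0, 0, -0.08], [4, -20, 0, 0, 0, -0.08], [4, -20, 0, 0, 0, -0.08]]])

```text
t: 22.0
ee_pos: [0.4297, 0.0132, 0.2756]
ee_rot: [-1.572, 0.001, -0.697]
force: [0.0, 0.3, -0.6]
width: 0.163
```

play_rows(commands=[[[4, -20, 0, 0, 0, -0.08], [4, -20, 0, 0, 0, -0.08], [4, -20, 0, 0, 0, -0.08], [4, -20, 0, 0, 0, -0.08], [4, -20, 0, 0, 0, -0.08], [4, -20, 0, 0, 0, -0.08], [5, -20, 0, 0, 0, -0.05], [4, -13, 0, 0, 0, -0.03], [0, 0, 0, 0, 0, 0], [0, 0, 0, 0, 0, 0]]])

```text
t: 23.25
ee_pos: [0.4627, -0.1383, 0.2765]
ee_rot: [-1.571, 0.001, -1.251]
force: [-0.0, 0.1, -0.5]
width: 0.163
```

```bash
python3 - <<'E'
from h import *
d=snap('scene','s7');e=snap('side','e7')
s=get_state();print(s['ee_pos'],s['ee_rot'],s['t'],s['width'],s['force'])
T=s['ee_pos'];yw=s['ee_rot'][2]
L=T+np.r_[.075*np.cos(yw),.075*np.sin(yw),-.155];print('lens pred',L,proj(d,L),proj(e,L))
a=cv2.resize(d['img'][230:340,300:450],(800,587),interpolation=cv2.INTER_CUBIC)
b=cv2.resize(e['img'][230:340,270:420],(800,587),interpolation=cv2.INTER_CUBIC)
cv2.imwrite('pics/s7b.png',cv2.resize(np.hstack([a,b]),(800,294)))
E
```

```text
[ 0.46278843 -0.13810478  0.27673781] [-1.57087916e+00  1.91756053e-04 -1.25090626e+00] 23.35 0.16767382047411342 [-0.25730834 -0.26224218 -0.65542351]
lens pred [ 0.4863731  -0.20930003  0.12173781] [351.26844334 269.58419545] [335.71534086 266.90417497]
```

View pics/s7b.png

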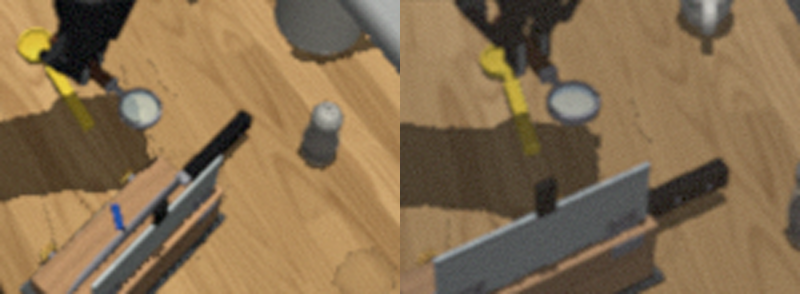

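```bash
python3 - <<'E'
from h import *
d=load('s7');e=load('e7');w=load('w5')
L=tri([(d,352.5,270.4),(e,335.2,268.2)]);print('lens tri',L)
s=load('s6')['img'].astype(int).sum(2)//3
print(s[304:326,332:360])
E
```

```text
lens tri [ 0.48506506 -0.21553488  0.12520809]
[[147 153 153 148 146 141 145 146 138 130 129 136 140 140 140 139 138 143
  146 141 143 143 146 144 148 143 130  97]
 [137 148 148 150 147 140 141 132 128 131 135 135 139 141 139 138 145 148
  148 141 144 146 143 144 143 128 101  72]
 [120 131 147 154 151 143 129 126 131 127 120 121 128 138 142 146 149 146
  143 141 142 142 148 147 132  97  70  51]
 [115 123 140 149 150 141 119 124 138 116  95  94 105 132 145 148 144 141
  139 142 142 145 147 129 101  76  48  34]
 [131 128 132 141 134 131 126 135 138 112  90  90 104 134 146 145 142 144
  141 137 143 148 131 108  77  53  34  34]
 [147 139 122 122 125 135 139 141 139 127 109  92 103 134 143 140 140 138
  141 145 143 130 102  79  59  36  23  21]
 [153 146 121 118 134 138 139 140 143 140 123  96  97 116 130 141 141 139
  143 147 133 101  79  72  83  54  23  14]
 [150 142 121 125 134 137 139 139 146 148 119  91  88 108 131 142 141 146
  146 131 108  82  72 101 110  74  24  13]
 [131 119 124 132 136 142 143 142 147 145 114  95  89 106 130 141 145 144
  132 109  80  74 102 129 113  62  12  17]

[... 821 characters left out ...]
146 142 144 139 135 139 141 144 149 150 138 119  92  78 103 129 139 146
  172 179 146  97  77  80  81  81  82  78]
 [144 141 136 135 139 141 144 148 149 141 120  95  76 101 127 135 137 172
  178 142 102  80  75  77  75  80  77  74]
 [142 135 136 139 144 149 151 151 140 122  94  82 107 132 136 138 168 177
  143  99  82  79  80  78  80  79  76  73]
 [137 136 138 141 146 154 150 143 125  97  81 101 133 139 135 170 174 142
  101  76  77  79  79  83  78  75  72  72]
 [137 140 144 146 149 148 144 122 102  80  83 117 136 140 165 178 149  97
   82  78  76  77  82  81  72  73  71  72]
 [140 147 146 151 150 146 127  97  82 105 122 130 139 167 178 144  99  81
   77  80  80  82  77  74  74  70  75  77]]
```

```bash
python3 - <<'E'
from h import *
w=load('w5');s=load('s6');e=load('e6')
x=np.array([.3136,-.9496]);y=np.array([.9496,.3136]);N=np.array([.4230,-.2947,.062])
print('stop TCP in w5',proj(w,[.4396,-.3413,.16]))
for k in (34,36,38,40): print(k,'tab top proj', proj(w,np.r_[N[:2]+x*k/1000+y*.0047,.165]),'plate top',proj(w,np.r_[N[:2]+x*k/1000+y*.0047,.135]))
g=w['img'].astype(int).sum(2)//3
print('tab col316',[(r,g[r,316]) for r in range(284,334,2)]);print('plate col250',[(r,g[r,250]) for r in range(284,308)])
gs=s['img'].astype(int).sum(2)//3
for c in (343,347,355,360): print(c,[(r,gs[r,c]) for r in range(298,326)])
for t in (-.03,0,.05,.08): print(proj(s,np.r_[N[:2]+y*t,.062]),proj(s,np.r_[N[:2]+y*t,.036]))
E
```

```text
stop TCP in w5 [315.13682803 330.0798123 ]
34 tab top proj [319.6510422  317.88170914] plate top [319.58013613 294.50318439]
36 tab top proj [319.64784123 320.08064275] plate top [319.57742931 296.51965663]
38 tab top proj [319.64465582 322.26888726] plate top [319.57473425 298.52736478]
40 tab top proj [319.64148586 324.44652042] plate top [319.57205088 300.52636584]
tab col316 [(284, np.int64(79)), (286, np.int64(75)), (288, np.int64(43)), (290, np.int64(84)), (292, np.int64(81)), (294, np.int64(44)), (296, np.int64(12)), (298, np.int64(15)), (300, np.int64(14)), (302, np.int64(15)), (304, np.int64(13)), (306, np.int64(14)), (308, np.int64(15)), (310, np.int64(17)), (312, np.int64(13)), (314, np.int64(12)), (316, np.int64(10)), (318, np.int64(18)), (320, np.int64(24)), (322, np.int64(20)), (324, np.int64(45)), (326, np.int64(169)), (328, np.int64(178)), (330, np.int64(178)), (332, np.int64(178))]
plate col250 [(284, np.int64(86)), (285, np.int64(85)), (286, np.int64(75)), (287, np.int64(55)), (288, np.int64(67)), (289, np.int64(99)), (290, np.int64(96)), (291, np.int64(91)), (292, 
[... 2305 characters left out ...]
p.int64(100)), (304, np.int64(69)), (305, np.int64(46)), (306, np.int64(36)), (307, np.int64(31)), (308, np.int64(24)), (309, np.int64(16)), (310, np.int64(19)), (311, np.int64(9)), (312, np.int64(34)), (313, np.int64(54)), (314, np.int64(75)), (315, np.int64(79)), (316, np.int64(78)), (317, np.int64(79)), (318, np.int64(78)), (319, np.int64(79)), (320, np.int64(78)), (321, np.int64(71)), (322, np.int64(69)), (323, np.int64(78)), (324, np.int64(113)), (325, np.int64(96))]
[338.3344935  321.61175974] [337.94138784 325.71597429]
[345.71238372 314.2089982 ] [345.20349751 318.38576992]
[357.62462612 302.2565989 ] [356.93485575 306.54441013]
[364.55121767 295.30665739] [363.75970888 299.65556233]
```

play_rows(commands=[[[2, -5.8, 0.3, 0, 0, 0], [4, -11.5, 0, 0, 0, 0], [4, -11.5, 0, 0, 0, 0], [4, -11.5, 0, 0, 0, 0], [3.2, -9, 0, 0, 0, 0], [2, -5.5, 0, 0, 0, 0], [1, -3, 0, 0, 0, 0], [0, 0, 0, 0, 0, 0], [0, 0, 0, 0, 0, 0], [0, 0, 0, 0, 0, 0]]])

```text
t: 24.6
ee_pos: [0.4831, -0.1962, 0.2772]
ee_rot: [-1.571, -0.0, -1.252]
force: [0.8, -0.0, -0.1]
width: 0.164
```

```bash
python3 - <<'E'
from h import *
d=snap('scene','s8')
s=get_state();print(s['ee_pos'],s['ee_rot'],s['t'],s['width'],s['force'])
T=s['ee_pos'];yw=s['ee_rot'][2];x=np.array([.3136,-.9496]);y=np.array([.9496,.3136]);N=np.array([.4230,-.2947])
L=T+np.r_[.075*np.cos(yw),.075*np.sin(yw),-.155];print('lens',L,(L[:2]-N)@x,(L[:2]-N)@y,proj(d,L))
E
```

```text
[ 0.48308264 -0.19622844  0.2771535 ] [-1.57069215e+00 -6.89772552e-05 -1.25154338e+00] 24.65 0.1651333709746744 [ 0.61848608  0.32773913 -0.58143849]
lens [ 0.50662194 -0.2674387   0.1221535 ] 0.0003365102309146779 0.0879565373675996 [368.45053419 282.91376928]
```

play_rows(commands=[[[-3.5, -1.15, 0, 0, 0, 0], [-3.5, -1.15, 0, 0, 0, 0], [-3.5, -1.15, 0, 0, 0, 0], [-3.5, -1.15, 0, 0, 0, 0], [-3.5, -1.15, 0, 0, 0, 0], [-3.5, -1.15, 0, 0, 0, 0], [-3.5, -1.15, 0, 0, 0, 0], [-3.5, -1.15, 0, 0, 0, 0], [-3.5, -1.15, 0, 0, 0, 0], [-3.5, -1.15, 0, 0, 0, 0]]])

```text
t: 25.9
ee_pos: [0.4479, -0.208, 0.2771]
ee_rot: [-1.571, 0.0, -1.252]
force: [-0.5, -0.3, -0.2]
width: 0.165
```

play_rows(commands=[[[-3.5, -1.15, 0, 0, 0, 0], [-3.5, -1.15, 0, 0, 0, 0], [-3.5, -1.15, 0, 0, 0, 0], [-3.5, -1.15, 0, 0, 0, 0], [-3.5, -1.15, 0, 0, 0, 0], [-3.5, -1.15, 0, 0, 0, 0], [-3.5, -1.15, 0, 0, 0, 0], [-3.5, -1.15, 0, 0, 0, 0], [-3.5, -1.15, 0, 0, 0, 0], [-3.5, -1.15, 0, 0, 0, 0]]])

```text
t: 27.15
ee_pos: [0.4129, -0.2195, 0.2771]
ee_rot: [-1.571, -0.0, -1.252]
force: [0.3, 0.3, -0.7]
width: 0.165
```

play_rows(commands=[[[-3.5, -1.15, 0, 0, 0, 0], [-3.5, -1.15, 0, 0, 0, 0], [-3.5, -1.15, 0, 0, 0, 0], [-3.0, -1.0, 0, 0, 0, 0], [0, 0, 0, 0, 0, 0], [0, 0, 0, 0, 0, 0], [0, 0, 0, 0, 0, 0], [0, 0, 0, 0, 0, 0], [0, 0, 0, 0, 0, 0], [0, 0, 0, 0, 0, 0]]])

```text
t: 28.4
ee_pos: [0.3996, -0.2238, 0.2771]
ee_rot: [-1.571, 0.0, -1.252]
force: [-0.2, -0.0, -0.6]
width: 0.167
```

```bash
python3 - <<'E'
from h import *
d=snap('scene','s9');e=snap('side','e9')
s=get_state();print(s['ee_pos'],s['ee_rot'],s['t'],s['width'],s['force'])
T=s['ee_pos'];yw=s['ee_rot'][2];x=np.array([.3136,-.9496]);y=np.array([.9496,.3136]);N=np.array([.4230,-.2947])
L=T+np.r_[.075*np.cos(yw),.075*np.sin(yw),-.155];print('lens',L,(L[:2]-N)@x,(L[:2]-N)@y,proj(d,L),proj(e,L))
cv2.imwrite('pics/s9b.png',np.hstack([cv2.resize(i['img'][240:360,270:420],(400,320),interpolation=cv2.INTER_CUBIC) for i in (d,e)]))
E
```

```text
[ 0.39961986 -0.2238461   0.27705727] [-1.57080782e+00  3.34534793e-05 -1.25178306e+00] 28.5 0.16735678778234991 [-0.17787093  0.37006053 -1.38864889]
lens [ 0.42314209 -0.295062    0.12205727] 0.0003883157329377515 2.1409886852927336e-05 [347.07041221 304.09924267] [315.95576281 299.38335008]
```

```bash
python3 -c "
from h import *
print(hand_in())"
```

```text
the job is handed in; nothing more can be done
None
```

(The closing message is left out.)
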